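# Clamp copper electrode blanks in a ratchet fixture

## Task

Clamp all the copper electrode blanks that lie on the bench in the ratchet fixture. Set the pawl lever to loosen and crank the jaw open, put the blanks flat in the bays, one to a bay, lengthwise between jaw and fence, each pushed squarely against the far fence and against its bay's left stop; when all are so registered and let go, flip the pawl lever to tighten and crank until the jaw grips them all firmly, leaving the lever on tighten. Do not disturb the mallet, the caliper or the setting block.

Things in the scene. Friction and masses are not known exactly. Their poses are not given: they have to be found in the camera images.
- fixture: Clamping fixture, fixed on the bench: aluminium plate 15 mm thick, x -82 to 43, y -210 to 95 mm. Origin on the bench under the middle bay; z up, +x from jaw to fence (away from the robot), +y left. Three bays 60 mm apart along y lie between the near jaw and the far fence; each has a stop block at its left and 20 mm of free width right of a registered blank.
- fence (a point): Middle of the top edge of the fence's face: a steel bar along y, 12 mm thick, 10 mm above the bays' floor, face looking to the fixture's -x, 22 mm from the bay points. The side stops are also 10 mm high above that floor, 10 mm wide in y and reach from the fence 30 mm towards the jaw.
- bay0 (a point): Bay 0 (leftmost): the point on the bay's floor, 15 mm above the bench, below the centre of a blank that is pushed against fence and left stop. Axes as the fixture's: fence face at x +22 mm, this bay's stop face at y +15 mm.
- bay1 (a point): Bay 1 (middle): the point on the bay's floor, 15 mm above the bench, below the centre of a blank that is pushed against fence and left stop. Axes as the fixture's: fence face at x +22 mm, this bay's stop face at y +15 mm.
- bay2 (a point): Bay 2 (rightmost, next to the ratchet): the point on the bay's floor, 15 mm above the bench, below the centre of a blank that is pushed against fence and left stop. Axes as the fixture's: fence face at x +22 mm, this bay's stop face at y +15 mm.
- jaw (a joint): Opening of the jaw in m, 0 to 0.024, along the fixture's -x: gap to the fence = 36 mm + this. Blanks are 44 mm long: they enter above 0.008 (better 0.012 or more) and are gripped at 0.008. It starts too narrow for them. It moves only with the ratchet's toothed wheel, 6 mm per rad of wheel; it cannot be pushed by hand and stays where left.
- jaw_face (a point): Middle of the top edge of the jaw's gripping face, which looks to the fence (+x); moves with joint jaw. The jaw is a steel bar along y, 190 mm long, 16 mm thick, its top 10 mm above the bays' floor.
- handle (a joint): Ratchet handle, rad, counter-clockwise from above, limits -0.75 and 0.75; at 0 it points along the fixture's -y. Vertical axis at x -25, y -155 mm of the fixture. Stays where left. Driving takes about 6 N at the grip and stiffens when the jaw meets blanks (push to 10 to 16 N); the idle way the pawl clicks over the teeth (3 N). Counter-clockwise drive opens the jaw, clockwise drive closes it.
- grip (a point): Upright round black grip at the handle's end: diameter 20 mm, from 61 to 109 mm above the bench; point on its axis 90 mm above the bench, 140 mm from the ratchet axis. The 18 mm wide bar below it has its top 62 mm above the bench. Swing it to and fro along its arc; 20 teeth, so up to 0.35 rad of each stroke is lost before the pawl bites.
- pawl (a joint): Lean of the pawl lever, rad; rests by its own weight at 0.3 to 0.65 on either side, falls over when pushed past upright (about 0.5 N). Positive: leans to the fixture's +x (handle at 0) = loosen, drives counter-clockwise; negative: leans to -x = tighten, drives clockwise. So the ratchet drives the way the lever leans. Pivot: on the handle, 30 mm from the ratchet axis towards the grip.
- pawl_knob (a point): Centre of the black ball, 18 mm across, at the pawl lever's tip, 42 mm from its pivot, which lies 57 mm above the bench with its axis along the handle; so the lever leans sideways across the handle. 7 mm rod below the ball. The handle frame round the pivot reaches 30 mm to either side, its top 62 mm above the bench.
- blank1_mid (a point): Copper electrode blank 1 (may be absent): flange 44 x 30 x 12 mm with a centred block-shaped boss 26 x 16 mm, 28 mm high; 40 mm tall in all, about 0.22 kg. Point at its centre, 20 mm above its underside; x along the 44 and 26 mm sides, y along the 30 and 16 mm sides, z up. All alike, either end may face the fence. Grasp the boss across its 16 mm.
- blank2_mid (a point): Copper electrode blank 2 (may be absent): flange 44 x 30 x 12 mm with a centred block-shaped boss 26 x 16 mm, 28 mm high; 40 mm tall in all, about 0.22 kg. Point at its centre, 20 mm above its underside; x along the 44 and 26 mm sides, y along the 30 and 16 mm sides, z up. All alike, either end may face the fence. Grasp the boss across its 16 mm.
- blank3_mid (a point): Copper electrode blank 3 (may be absent): flange 44 x 30 x 12 mm with a centred block-shaped boss 26 x 16 mm, 28 mm high; 40 mm tall in all, about 0.22 kg. Point at its centre, 20 mm above its underside; x along the 44 and 26 mm sides, y along the 30 and 16 mm sides, z up. All alike, either end may face the fence. Grasp the boss across its 16 mm.
- mallet: Bystander: soft-faced mallet with wooden handle, about 260 mm long, lying beyond the fixture. Origin on the bench, in the handle. Leave alone.
- caliper: Bystander: digital caliper, 190 mm long, 10 mm high, lying between robot and fixture. Origin on the bench, middle of its beam. Leave alone.
- setting_block: Bystander: aluminium block 50 x 70 x 35 mm high, standing beyond the fixture. Origin at the centre of its underside. Leave alone.
Mind the look-alikes: they are no part of the job. Leave any black, blue or pink look-alike of the part that bears blank1_mid alone.

How it is judged:
On the way, in this order (a step that is already met when the one before it is completed fails the run):
1. the jaw is cranked open, wider than a blank is long (value of joint jaw above 0.01 m), for 0.2 s.
2. every blank stands in a bay against fence and left stop, let go, the jaw still clear of them (value of joint jaw above 0.009 m and ((x of blank1_mid in the frame of bay0 between -0.004 and 0.0015 m and y of blank1_mid in the frame of bay0 between -0.003 and 0.0015 m and z of blank1_mid in the frame of bay0 between 0.017 and 0.0235 m and angle between the x axis of blank1_mid and the x axis of bay0, either way round below 0.07 rad and angle between blank1_mid's own z axis and vertical below 0.08 rad) or (x of blank1_mid in the frame of bay1 between -0.004 and 0.0015 m and y of blank1_mid in the frame of bay1 between -0.003 and 0.0015 m and z of blank1_mid in the frame of bay1 between 0.017 and 0.0235 m and angle between the x axis of blank1_mid and the x axis of bay1, either way round below 0.07 rad and angle between blank1_mid's own z axis and vertical below 0.08 rad) or (x of blank1_mid in the frame of bay2 between -0.004 and 0.0015 m and y of blank1_mid in the frame of bay2 between -0.003 and 0.0015 m and z of blank1_mid in the frame of bay2 between 0.017 and 0.0235 m and angle between the x axis of blank1_mid and the x axis of bay2, either way round below 0.07 rad and angle between blank1_mid's own z axis and vertical below 0.08 rad)) and contact force between the fingers and blank1 below 0.5 N and ((x of blank2_mid in the frame of bay0 between -0.004 and 0.0015 m and y of blank2_mid in the frame of bay0 between -0.003 and 0.0015 m and z of blank2_mid in the frame of bay0 between 0.017 and 0.0235 m and angle between the x axis of blank2_mid and the x axis of bay0, either way round below 0.07 rad and angle between blank2_mid's own z axis and vertical below 0.08 rad) or (x of blank2_mid in the frame of bay1 between -0.004 and 0.0015 m and y of blank2_mid in the frame of bay1 between -0.003 and 0.0015 m and z of blank2_mid in the frame of bay1 between 0.017 and 0.0235 m and angle between the x axis of blank2_mid and the x axis of bay1, either way round below 0.07 rad and angle between blank2_mid's own z axis and vertical below 0.08 rad) or (x of blank2_mid in the frame of bay2 between -0.004 and 0.0015 m and y of blank2_mid in the frame of bay2 between -0.003 and 0.0015 m and z of blank2_mid in the frame of bay2 between 0.017 and 0.0235 m and angle between the x axis of blank2_mid and the x axis of bay2, either way round below 0.07 rad and angle between blank2_mid's own z axis and vertical below 0.08 rad)) and contact force between the fingers and blank2 below 0.5 N and ((x of blank3_mid in the frame of bay0 between -0.004 and 0.0015 m and y of blank3_mid in the frame of bay0 between -0.003 and 0.0015 m and z of blank3_mid in the frame of bay0 between 0.017 and 0.0235 m and angle between the x axis of blank3_mid and the x axis of bay0, either way round below 0.07 rad and angle between blank3_mid's own z axis and vertical below 0.08 rad) or (x of blank3_mid in the frame of bay1 between -0.004 and 0.0015 m and y of blank3_mid in the frame of bay1 between -0.003 and 0.0015 m and z of blank3_mid in the frame of bay1 between 0.017 and 0.0235 m and angle between the x axis of blank3_mid and the x axis of bay1, either way round below 0.07 rad and angle between blank3_mid's own z axis and vertical below 0.08 rad) or (x of blank3_mid in the frame of bay2 between -0.004 and 0.0015 m and y of blank3_mid in the frame of bay2 between -0.003 and 0.0015 m and z of blank3_mid in the frame of bay2 between 0.017 and 0.0235 m and angle between the x axis of blank3_mid and the x axis of bay2, either way round below 0.07 rad and angle between blank3_mid's own z axis and vertical below 0.08 rad)) and contact force between the fingers and blank3 below 0.5 N), for 0.2 s.
At the end, for the whole second after the job is handed in: Every blank stands flat and square (4 degrees) in a bay of its own, within 2.5 mm of the fence and 3 mm of the bay's left stop, gripped by the jaw with more than 3 N each and at rest, and the pawl lever leans to the tighten side (((x of blank1_mid in the frame of bay0 between -0.0025 and 0.0015 m and y of blank1_mid in the frame of bay0 between -0.003 and 0.0015 m and z of blank1_mid in the frame of bay0 between 0.017 and 0.0235 m and angle between the x axis of blank1_mid and the x axis of bay0, either way round below 0.07 rad and angle between blank1_mid's own z axis and vertical below 0.08 rad) or (x of blank1_mid in the frame of bay1 between -0.0025 and 0.0015 m and y of blank1_mid in the frame of bay1 between -0.003 and 0.0015 m and z of blank1_mid in the frame of bay1 between 0.017 and 0.0235 m and angle between the x axis of blank1_mid and the x axis of bay1, either way round below 0.07 rad and angle between blank1_mid's own z axis and vertical below 0.08 rad) or (x of blank1_mid in the frame of bay2 between -0.0025 and 0.0015 m and y of blank1_mid in the frame of bay2 between -0.003 and 0.0015 m and z of blank1_mid in the frame of bay2 between 0.017 and 0.0235 m and angle between the x axis of blank1_mid and the x axis of bay2, either way round below 0.07 rad and angle between blank1_mid's own z axis and vertical below 0.08 rad)) and contact force between jaw and blank1 above 3 N and linear speed of each of blank1, blank2, blank3 below 0.02 m/s and ((x of blank2_mid in the frame of bay0 between -0.0025 and 0.0015 m and y of blank2_mid in the frame of bay0 between -0.003 and 0.0015 m and z of blank2_mid in the frame of bay0 between 0.017 and 0.0235 m and angle between the x axis of blank2_mid and the x axis of bay0, either way round below 0.07 rad and angle between blank2_mid's own z axis and vertical below 0.08 rad) or (x of blank2_mid in the frame of bay1 between -0.0025 and 0.0015 m and y of blank2_mid in the frame of bay1 between -0.003 and 0.0015 m and z of blank2_mid in the frame of bay1 between 0.017 and 0.0235 m and angle between the x axis of blank2_mid and the x axis of bay1, either way round below 0.07 rad and angle between blank2_mid's own z axis and vertical below 0.08 rad) or (x of blank2_mid in the frame of bay2 between -0.0025 and 0.0015 m and y of blank2_mid in the frame of bay2 between -0.003 and 0.0015 m and z of blank2_mid in the frame of bay2 between 0.017 and 0.0235 m and angle between the x axis of blank2_mid and the x axis of bay2, either way round below 0.07 rad and angle between blank2_mid's own z axis and vertical below 0.08 rad)) and contact force between jaw and blank2 above 3 N and ((x of blank3_mid in the frame of bay0 between -0.0025 and 0.0015 m and y of blank3_mid in the frame of bay0 between -0.003 and 0.0015 m and z of blank3_mid in the frame of bay0 between 0.017 and 0.0235 m and angle between the x axis of blank3_mid and the x axis of bay0, either way round below 0.07 rad and angle between blank3_mid's own z axis and vertical below 0.08 rad) or (x of blank3_mid in the frame of bay1 between -0.0025 and 0.0015 m and y of blank3_mid in the frame of bay1 between -0.003 and 0.0015 m and z of blank3_mid in the frame of bay1 between 0.017 and 0.0235 m and angle between the x axis of blank3_mid and the x axis of bay1, either way round below 0.07 rad and angle between blank3_mid's own z axis and vertical below 0.08 rad) or (x of blank3_mid in the frame of bay2 between -0.0025 and 0.0015 m and y of blank3_mid in the frame of bay2 between -0.003 and 0.0015 m and z of blank3_mid in the frame of bay2 between 0.017 and 0.0235 m and angle between the x axis of blank3_mid and the x axis of bay2, either way round below 0.07 rad and angle between blank3_mid's own z axis and vertical below 0.08 rad)) and contact force between jaw and blank3 above 3 N and value of joint pawl below -0.2 rad); the robot touches nothing.
It fails at once if the mallet is shifted by more than 30 mm (distance of mallet from where it was at the start of the episode above 0.03 m).
It fails at once if the caliper is shifted by more than 30 mm (distance of caliper from where it was at the start of the episode above 0.03 m).
It fails at once if the setting block is shifted by more than 30 mm (distance of setting_block from where it was at the start of the episode above 0.03 m).
Of blank1, blank2, blank3 only 2 to 3 are there at a start; the rules pass over those that are not, and their reading is None.
At some moment in a run one of blank1, blank2, blank3 may be knocked a few centimetres aside while the robot is not near it.
Once in a run the grip may slacken for a moment while it holds something.
It also fails if it takes over 210 s, if anything falls off the work surface, if the arm or the gripper's body presses on something with over 40 N, if the wrist force passes 120 N, or if a joint passes its speed limit or range.

## Robot

A 7-joint arm with a two-finger parallel gripper is mounted at the origin on the work surface. World frame = base frame: x ahead of the robot, y to its left, z up, the work surface at z = 0. Lengths are in m, angles in rad, forces in N, time in s.
With the tool pointing down it reaches from about 0.35 to 0.9 m from the base axis. Payload 7.2 kg.
Tool frame: the origin (TCP) lies at the very end of the fingers, on their centre line; the grasp point (between the pads) lies ctrl.hold_point_z behind it (ctrl.hold_point_z is the distance from the TCP to the grasp point, in m); z points along the fingers, y is the line along which they close (so a half turn about z gives the same grasp; the last joint's range is limited). The gripper opens to 85 mm and grips with 20 to 120 N. Pads are 22 mm wide; open, the fingers measure 114 mm over their backs; the gripper's body (76 mm by 85 mm) begins 54 mm behind the grasp point. The pads swing forward as they close: fully open they stand 13 mm farther back than shut.
Start: joints at [1.202, 0.411, -0.013, 1.596, 0.006, 1.134, -0.082], TCP at [0.185, -0.597, 0.206] pointing down, gripper open.
Joint ranges: [-2.95, 2.95], [-0.29, 1.99], [-1.47, 1.44], [0.14, 2.54], [-1.03, 4.17], [0.13, 1.85], [-2.86, 2.86]. Speed limits (rad/s): [2.39, 2.39, 3.01, 3.01, 3.14, 3.14, 3.14].

## Interface

Orientations are given as a unit quaternion [w, x, y, z].
In Python, from plant import ctrl gives the robot as it stands. Calls block until the motion is done:
- ctrl.move_ptp(position, orientation): joint-space move of the TCP to a pose.
- ctrl.move_l(position, v=0.15, rotation=None, force_limit=None): straight line of the TCP; rotation=None keeps the orientation; v is the mean speed in m/s. With force_limit (N) it stops when the force on the tool has changed by that much, and returns True; else False.
- ctrl.move_joints(angles): joint-space move.
- ctrl.move_gripper(opening, squeeze=None): finger opening in m; squeeze is the grip in N (None keeps the last); returns when the fingers have stopped.
- ctrl.dwell(seconds).
- ctrl.solve_ik(position, orientation): joint angles nearest the present ones, or None.
- ctrl.observe(): the state.
- ctrl.read_camera(name): name is "scene" or "top" or "wrist"; returns the picture (400x640x3 uint8, blue, green, red); there is no depth.
- ctrl.get_calibration(name): a dict with "K" (3x3 intrinsics, pixels), "k1" (the pictures are not rectified: a ray, as slopes to the right and down, at radius r is drawn at 1 + k1 r^2 times it, then the intrinsics apply), "rvec" (rotation vector, rad) and "tvec" (3), from world to camera coordinates, as OpenCV has them. Camera axes: x right, y down, z forward; pixel columns grow to the right and rows downward; lengths in m; the calibration is good to about 2 mm. A picture is of the moment at which its call begins: read the wrist's pose just before it. get_calibration takes no time and is no camera call; for the wrist camera it gives the pose at the moment of the call.
A pose or a line that the arm cannot do raises ctrl.MotionError and nothing moves.
- ctrl.job_done(): hands the job in; it is judged then, once.
The state is a dict: "time": time; "joint_pos": joint angles; "qvel": joint speeds; "effort": joint torques, N m; "position": TCP position; "eef_rot": TCP orientation; "ft_force": force on the tool from outside, world axes, zero at the start; "moment": the same for the moment, N m; "opening": finger opening in m; "finger_force": force on a finger pad.
Only numpy, scipy, OpenCV 4.12 (cv2) and the standard library are available. Lean on these libraries where they do the work, as an engineer would, in place of code of your own. Each camera call takes 0.05 s, during which the arm holds its last target. There are 200 camera calls.

## Working session

There is one attempt and no reset: what is moved stays moved. The work goes in short steps, each a Python script; the robot and the scene stay as the last script left them, time stands still between calls to the robot, and variables do not carry over. Pictures are saved under pics/ and viewed, at most 14 in all, crops included, and the job is handed in when it is done.

```bash
ls; mkdir -p pics
python3 - <<'E'
from plant import ctrl
import cv2
for n in ("scene","top"):
    cv2.imwrite(f"pics/{n}0.png",ctrl.read_camera(n))
    c=ctrl.get_calibration(n);print(n,c)
print(ctrl.hold_point_z,ctrl.observe())
E
```

```text
pics
scene {'K': array([[431.15734081,   0.        , 320.53481738],
       [  0.        , 431.15734081, 204.28489348],
       [  0.        ,   0.        ,   1.        ]]), 'k1': -0.09409581856398569, 'rvec': array([ 1.18921081,  2.12712491, -1.13114348]), 'tvec': array([ 0.259301  , -0.19900745,  1.33592534])}
top {'K': array([[463.52326894,   0.        , 320.95856458],
       [  0.        , 463.52326894, 192.1239613 ],
       [  0.        ,   0.        ,   1.        ]]), 'k1': 0.041584813575303595, 'rvec': array([ 2.13565263, -2.10399971,  0.21126947]), 'tvec': array([0.03898065, 0.60000616, 1.01078688])}
0.0187 {'time': 0.1, 'joint_pos': array([ 1.20180659,  0.41184669, -0.01270149,  1.59693744,  0.00562773,
        1.13431714, -0.08221613]), 'qvel': array([ 0.00033592, -0.00157559,  0.00070105, -0.00141161, -0.00048407,
       -0.00126919, -0.00194446]), 'effort': array([ 2.56189880e-03, -6.01829767e+01,  6.84478562e-01, -3.00090301e+01,
        1.40594735e-02,  6.43558771e-03, -3.27530515e-06]), 'position': array([ 0.18497689, -0.59650037,  0.20572996]), 'eef_rot': array([-7.15231697e-04,  9.88710971e-01,  1.49833486e-01, -1.75748135e-04]), 'ft_force': array([0.96962481, 0.08180276, 0.8759842 ]), 'moment': array([-0.03480112,  0.04278054, -0.01405247]), 'finger_force': 0.0, 'opening': 0.08524701014107935}
```

View pics/top0.png

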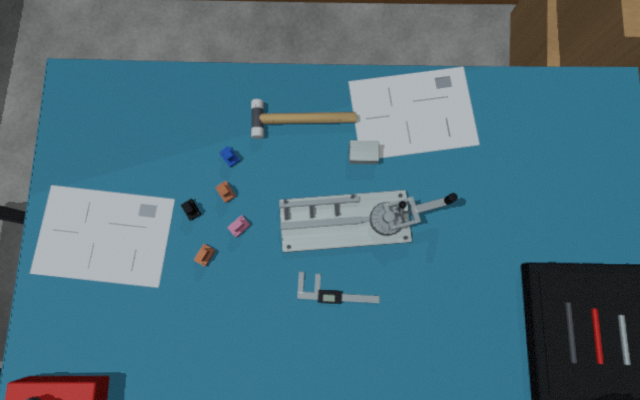

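View pics/scene0.png

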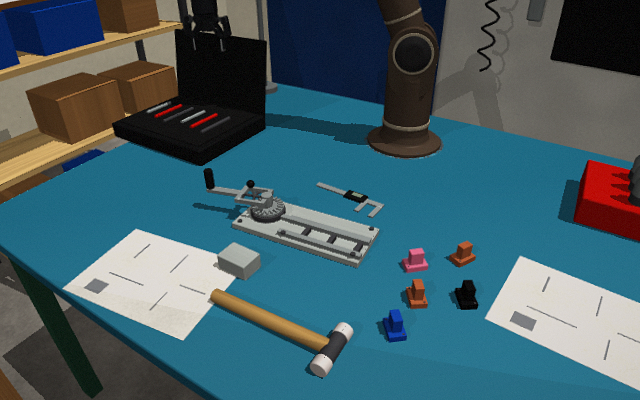

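Top view: two copper blanks at px (226,191) and (204,255). Look-alikes are blue (230,156), black (192,209) and pink (238,226). The fixture plate corners are about (281,197), (407,192), (411,242) and (283,251), with the grip at (450,199) and the knob at (403,205). The mallet is at (300,118), the block at (364,151) and the caliper at (338,297). Only the two orange parts have copper colour, so blank 3 is probably absent.

```bash
cat > h.py <<'E'
import numpy as np, cv2
from plant import ctrl
from scipy.spatial.transform import Rotation as R
def cast(c,px,z):
    px=np.array(px,float).reshape(-1,1,2)
    n=cv2.undistortPoints(px,c["K"],np.array([c["k1"],0,0,0.]))[:,0]
    Rm=cv2.Rodrigues(c["rvec"])[0]; o=-Rm.T@c["tvec"].ravel()
    d=np.c_[n,np.ones(len(n))]@Rm
    return o+d*((z-o[2])/d[:,2])[:,None]
def proj(c,P):
    return cv2.projectPoints(np.array(P,float).reshape(-1,3),c["rvec"],c["tvec"],c["K"],np.array([c["k1"],0,0,0.]))[0][:,0]
def down(yaw):  # tool down; tool y (closing line) at world angle yaw+90deg, tool x at yaw
    q=(R.from_euler('z',yaw)*R.from_euler('x',np.pi)).as_quat()
    return np.array([q[3],q[0],q[1],q[2]])
def snap(name,n):
    c=ctrl.get_calibration(n); im=ctrl.read_camera(n)
    if name: cv2.imwrite(f"pics/{name}.png",im)
    return c,im
def copper(im):
    h=cv2.cvtColor(im,cv2.COLOR_BGR2HSV)
    return cv2.inRange(h,(4,120,60),(16,255,255))
def blobs(m,amin=40):
    n,l,s,ce=cv2.connectedComponentsWithStats(m)
    return [(ce[i],s[i],l==i) for i in range(1,n) if s[i,4]>amin]
E
python3 - <<'E'
from h import *
np.set_printoptions(precision=4,suppress=True)
c=ctrl.get_calibration("top"); im=cv2.imread("pics/top0.png")
for ce,s,_ in blobs(copper(im)): print(ce,s,cast(c,ce,0.02))
print("plate",cast(c,[(281,197),(407,192),(411,242),(283,251)],.015))
print("base",proj(c,[0,0,0]),"grip",cast(c,(450,199),.109),"knob",cast(c,(403,205),.09))
print("lookalikes",cast(c,[(230,156),(192,209),(238,226)],.02))
print("mallet/block/caliper",cast(c,[(258,118),(355,118),(364,151)],.03),cast(c,[(298,285),(380,300)],.01))
s=ctrl.observe();w=ctrl.get_calibration("wrist");print(w)
Rm=cv2.Rodrigues(w["rvec"])[0];o=-Rm.T@w["tvec"]
T=R.from_quat(s["eef_rot"][[1,2,3,0]]).as_matrix()
print("cam in tool",T.T@(o-s["position"]),"axes",(Rm@T))
E
```

```text
[366.2534   0.6471] [307   0 109   3 221] [[ 1.1137 -0.062   0.02  ]]
[469.0455   1.0839] [417   0 102   4 286] [[ 1.1151 -0.3267  0.02  ]]
[225.1534 191.3068] [218 182  16  19 176] [[0.6055 0.2766 0.02  ]]
[204.2189 254.7164] [195 246  19  19 201] [[0.4548 0.3166 0.02  ]]
plate [[ 0.5947  0.1435  0.015 ]
 [ 0.6115 -0.1588  0.015 ]
 [ 0.4918 -0.1655  0.015 ]
 [ 0.4661  0.1347  0.015 ]]
base [[339.0972 471.3216]] grip [[ 0.5784 -0.2343  0.109 ]] knob [[ 0.5668 -0.135   0.09  ]]
lookalikes [[0.6929 0.2696 0.02  ]
 [0.5617 0.3523 0.02  ]
 [0.5228 0.2419 0.02  ]]
mallet/block/caliper [[ 0.7872  0.2043  0.03  ]
 [ 0.7912 -0.0327  0.03  ]
 [ 0.7078 -0.0545  0.03  ]] [[ 0.3887  0.0979  0.01  ]
 [ 0.3579 -0.0918  0.01  ]]
{'K': array([[279.6203,   0.    , 321.8349],
       [  0.    , 279.6203, 201.4741],
       [  0.    ,   0.    ,   1.    ]]), 'k1': 0.009020939244167029, 'rvec': array([-2.3517,  1.7342,  0.2321]), 'tvec': array([-0.624 , -0.0334,  0.3781])}
cam in tool [ 0.0655  0.     -0.1667] axes [[-0.0011  1.      0.0006]
 [-0.9656 -0.0009 -0.2601]
 [-0.2601 -0.0009  0.9656]]
```

Run:
```python
from h import *
np.set_printoptions(precision=3,suppress=True)
for y in (0,np.pi,np.pi/2,-np.pi/2): print(y,ctrl.solve_ik([.54,-.01,.2],down(y)))
ctrl.move_ptp([.55,-.02,.22],down(0)); ctrl.dwell(.3)
c,im=snap("w1","wrist"); print(ctrl.observe()["time"],c); cv2.imwrite("pics/w1big.png",cv2.resize(im[60:360,80:520],None,fx=1.8,fy=1.8))
np.save("w1c.npy",c,allow_pickle=True)
```

```text
0 [ 0.361  0.324 -0.538  1.784  0.186  1.084 -1.813]
3.141592653589793 [ 0.611  0.407 -0.884  1.769  0.345  1.13   1.188]
1.5707963267948966 [ 0.49   0.359 -0.71   1.776  0.259  1.103 -0.307]
-1.5707963267948966 [-0.962  0.533  1.268  1.862 -0.555  1.168 -2.642]
2.875 {'K': array([[279.62 ,   0.   , 321.835],
       [  0.   , 279.62 , 201.474],
       [  0.   ,   0.   ,   1.   ]]), 'k1': 0.009020939244167029, 'rvec': array([-2.08 ,  2.083,  0.277]), 'tvec': array([-0.019,  0.494,  0.534])}
```

View pics/w1.png

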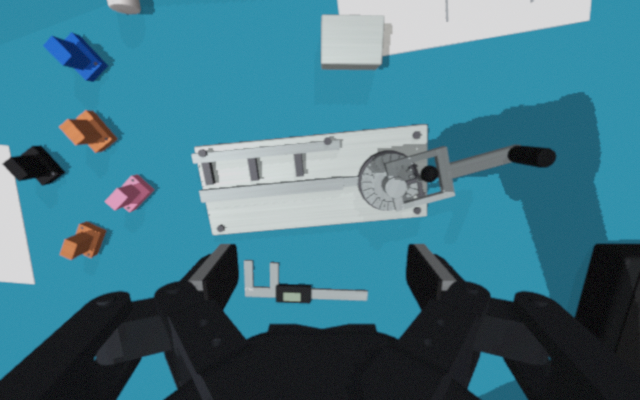

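The wrist view shows the plate at about (195–427, 125–235), stops at (209,172), (254,168) and (299,164), the knob at (430,174) and the grip at (530,155). I'll enlarge the fixture crop to get the plate's corners and edges.

Run:
```python
import cv2
im=cv2.imread("pics/w1.png"); cv2.imwrite("pics/w1c.png",cv2.resize(im[110:250,185:385],None,fx=4,fy=4,interpolation=cv2.INTER_CUBIC)[:560])
```

```text
(no output)
```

View pics/w1c.png

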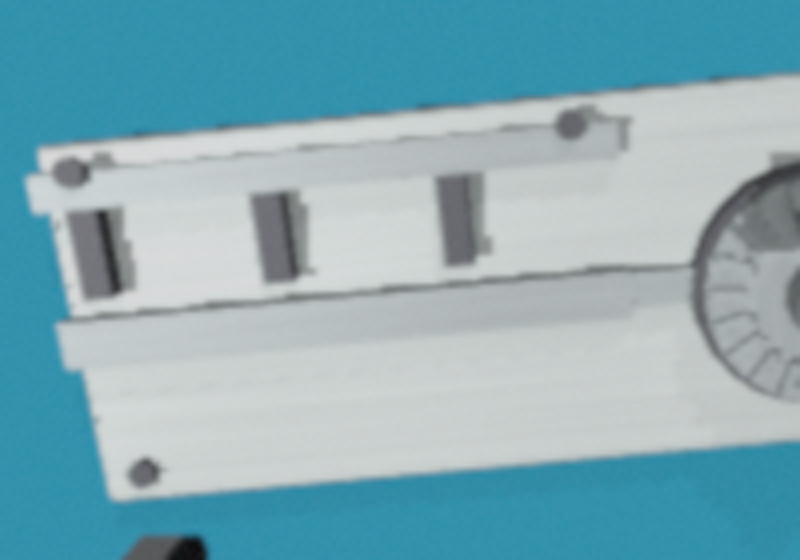

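Crop: the plate corners lie at crop px (37,148) and (112,500). The fence's face edge runs from (40,213) to (620,155), and the stops are at (97,253), (275,237) and (457,219). Casting these and fitting the fixture pose next.

Run:
```python
from h import *
np.set_printoptions(precision=4,suppress=True)
c=np.load("w1c.npy",allow_pickle=True).item()
cr=lambda L:[(185+u/4,110+v/4) for u,v in L]
P=cast(c,cr([(37,148),(112,500)])+[(426.5,125),(427,216.5)],.015)[:,:2]
F=np.array([(43,95),(-82,95),(43,-210),(-82,-210)])/1000.
M=cv2.estimateAffinePartial2D(F,P)[0] if 0 else None
fc,pc=F.mean(0),P.mean(0); H=(F-fc).T@(P-pc); th=np.arctan2(H[0,1]-H[1,0],H[0,0]+H[1,1])
r=np.array([[np.cos(th),-np.sin(th)],[np.sin(th),np.cos(th)]]); o=pc-r@fc
print("fix",o,th,"res",(P-(F@r.T+o))*1e3, "sides",np.linalg.norm(P[0]-P[1]),np.linalg.norm(P[0]-P[2]))
tof=lambda p:((np.array(p)[:,:2]-o)@r)*1e3
print("fence face",tof(cast(c,cr([(40,213),(330,185),(610,157)]),.025)))
print("stop right faces top (upper,lower)",tof(cast(c,cr([(121,290),(298,277),(475,262)]),.025)))
print("jaw face edge",tof(cast(c,cr([(62,322),(330,298),(600,272)]),.025)))
print("grip top",tof(cast(c,[(548,157)],.109)),"grip 62",tof(cast(c,[(514,156)],.062)),"knob",tof(cast(c,[(430,174)],.095)))
for ce,s,_ in blobs(copper(cv2.imread("pics/w1.png"))): print(ce,s[4],cast(c,ce,.02))
np.save("fix.npy",[o[0],o[1],th])
```

```text
fix [0.5555 0.049 ] 0.0913681646636666 res [[-0.4225 -1.2189]
 [ 1.032  -1.5473]
 [-1.0093  1.9564]
 [ 0.3998  0.8098]] sides 0.12358237199641926 0.30178449845361993
fence face [[ 22.3767  92.7054]
 [ 22.6686  -1.6213]
 [ 23.1767 -91.7512]]
stop right faces top (upper,lower) [[ -4.9375  71.6162]
 [ -6.0121  13.1153]
 [ -6.4411 -45.192 ]]
jaw face edge [[-13.7663  93.0795]
 [-13.9324   3.6836]
 [-13.5264 -85.5874]]
grip top [[   3.3129 -292.4993]] grip 62 [[  -0.3571 -290.8242]] knob [[  -5.6113 -183.2046]]
[ 88.6578 131.1752] 1204 [[0.6091 0.2746 0.02  ]]
[ 83.6292 241.2433] 933 [[0.4593 0.3143 0.02  ]]
```

The fit is consistent: jaw opening about 0, handle at about +0.19 rad. The knob sits +14 mm to +x of its pivot, so the lever already leans to loosen. I'll crank the jaw open with a loose cage around the grip.

```bash
cat >> h.py <<'E'
ox,oy,th=np.load("fix.npy"); 
def fw(x,y):  # fixture mm -> world m
    return np.array([ox,oy])+R.from_euler('z',th).as_matrix()[:2,:2]@(np.array([x,y])/1e3)
def grip(phi,z=.068): return np.r_[fw(-25+140*np.sin(phi),-155-140*np.cos(phi)),z]
def swing(a,b,v=.12,fl=None):
    n=max(1,int(np.ceil(abs(b-a)/.25)))
    for p in np.linspace(a,b,n+1)[1:]:
        if ctrl.move_l(grip(p),v,down(th+p+np.pi/2),fl): return p
    return None
E
python3 - <<'E'
from h import *
np.set_printoptions(precision=3,suppress=True)
o=lambda: (lambda s:(round(s["time"],2),s["position"],s["ft_force"],s["finger_force"]))(ctrl.observe())
a=.19
ctrl.move_ptp(grip(a,.2),down(th+a+np.pi/2)); ctrl.move_gripper(.055)
print(ctrl.move_l(grip(a),.1,force_limit=15),o())
ctrl.move_gripper(.026); print(o())
for b in (.72,-.72,.72,-.72,.72):
    print(swing(a,b,fl=45),o()); a=b
c,im=snap("w2","wrist")
E
```

```text
False (6.54, array([ 0.584, -0.242,  0.069]), array([ 0.056, -0.419, -0.385]), 0.0)
(6.93, array([ 0.584, -0.242,  0.068]), array([-0.209,  0.277, -0.392]), 0.0)
None (8.01, array([ 0.645, -0.205,  0.068]), array([-1.472, -1.248,  0.674]), 1.1057483777403831)
None (10.61, array([ 0.464, -0.221,  0.068]), array([0.915, 0.005, 0.663]), 0.0)
None (13.21, array([ 0.646, -0.204,  0.068]), array([-0.839, -1.627,  0.736]), 0.9635783359408379)
None (15.81, array([ 0.464, -0.221,  0.068]), array([-0.214, -0.688,  0.518]), 0.0)
None (18.41, array([ 0.646, -0.204,  0.068]), array([-0.692, -2.104,  1.222]), 0.9703885763883591)
```

View pics/w2.png

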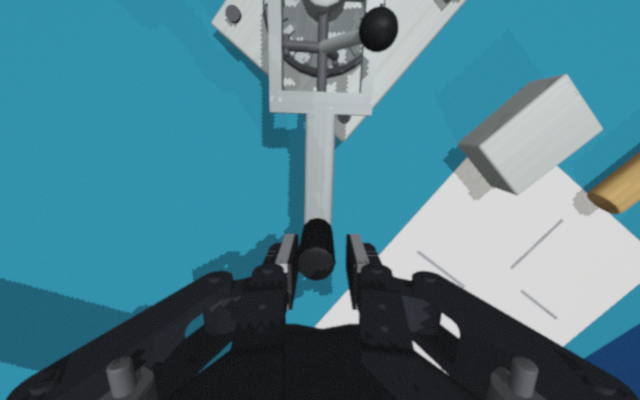

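The knob at (378,30) leans to the fence side (loosen) and the grip at (316,250) sits inside the cage. I'll retreat and check the jaw opening, then look at the blanks close up.

Run:
```python
from h import *
np.set_printoptions(precision=4,suppress=True)
ctrl.move_gripper(.05); p=ctrl.observe()["position"]; ctrl.move_l([p[0],p[1],.2],.2)
q=fw(-10,10); ctrl.move_ptp([q[0],q[1],.13],down(th)); ctrl.dwell(.3)
c,im=snap("w3","wrist"); np.save("w3c.npy",c,allow_pickle=True)
print(ctrl.observe()["time"])
ctrl.move_ptp([.53,.29,.2],down(np.pi/2)); ctrl.dwell(.3)
c,im=snap("w4","wrist"); np.save("w4c.npy",c,allow_pickle=True)
print(ctrl.observe()["time"])
m=copper(im)
for ce,s,b in blobs(m,100): print(ce,s,cast(c,ce,.02))
```

```text
22.15
23.4583
[263.3663 154.4499] [244 137  40  36 789] [[0.4584 0.3213 0.02  ]]
[382.0026 185.9193] [363 168  38  36 768] [[0.606  0.2814 0.02  ]]
```

View pics/w3.png

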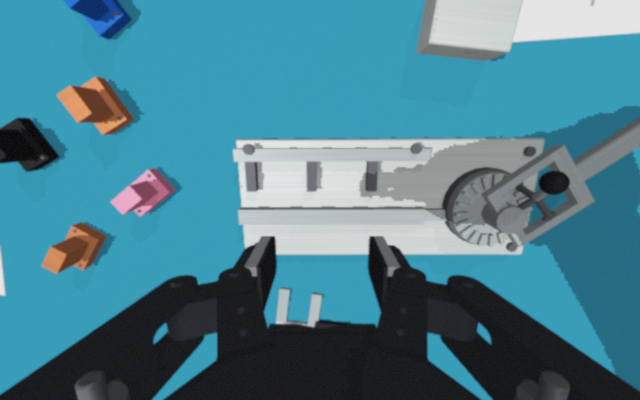

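View pics/w4.png

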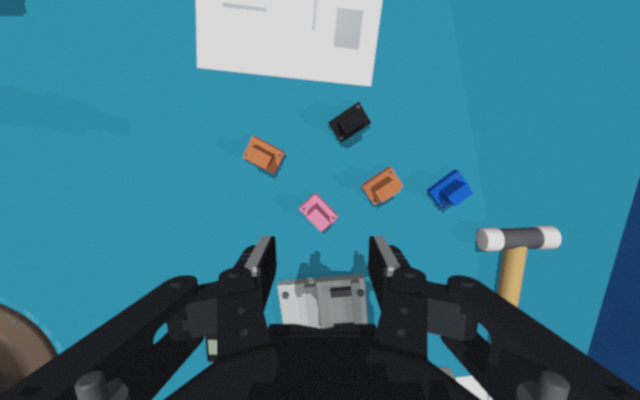

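w3 shows the jaw edge at row ~209, the fence face at row ~160 and the stops at columns ~252, 312 and 372. In w3/w4 the candidates for the blanks are:
- Copper: w4 (263,154) and (382,186)
- Pink: (318,212)
- Black: (349,122)
- Blue: (450,190)

The orange ones fit "copper", and I'll confirm them in the close-up. Next I measure jaw and fence edges from column profiles and take the close looks.

Run:
```python
from h import *
np.set_printoptions(precision=4,suppress=True)
c=np.load("w3c.npy",allow_pickle=True).item(); im=cv2.imread("pics/w3.png")
g=cv2.cvtColor(im,cv2.COLOR_BGR2GRAY).astype(int)
for u in (280,340): print(u,list(zip(range(140,262,1),g[140:262,u-3:u+4].mean(1).astype(int))))
print("row 178",list(zip(range(240,400),g[174:183,240:400].mean(0).astype(int))))
pics=[]
for k,(x,y) in enumerate([(.459,.3145),(.608,.276)]):
    ctrl.move_ptp([x-.065,y,.16] if k else [x-.065,y,.16],down(0)); ctrl.dwell(.3)
    c,im=snap(f"b{k}","wrist"); m=copper(im); ce,s,b=max(blobs(m,100),key=lambda t:t[1][4]*(abs(t[0][0]-320)<120 and abs(t[0][1]-126)<110))
    pts=cv2.findContours(b.astype(np.uint8),0,1)[0][0]
    W=cast(c,pts.reshape(-1,2),.012)
    r=cv2.minAreaRect((W[:,:2]*1e3).astype(np.float32)); print(k,ce,s,r,ctrl.observe()["time"])
    u,v=map(int,ce); pics.append(cv2.resize(im[max(0,v-60):max(0,v-60)+120,u-65:u+65],(390,360)))
cv2.imwrite("pics/bb.png",np.hstack(pics))
```

```text
280 [(140, np.int64(192)), (141, np.int64(220)), (142, np.int64(228)), (143, np.int64(228)), (144, np.int64(228)), (145, np.int64(228)), (146, np.int64(226)), (147, np.int64(213)), (148, np.int64(180)), (149, np.int64(194)), (150, np.int64(202)), (151, np.int64(202)), (152, np.int64(202)), (153, np.int64(202)), (154, np.int64(201)), (155, np.int64(200)), (156, np.int64(202)), (157, np.int64(202)), (158, np.int64(203)), (159, np.int64(204)), (160, np.int64(205)), (161, np.int64(212)), (162, np.int64(218)), (163, np.int64(220)), (164, np.int64(220)), (165, np.int64(218)), (166, np.int64(218)), (167, np.int64(219)), (168, np.int64(220)), (169, np.int64(220)), (170, np.int64(220)), (171, np.int64(222)), (172, np.int64(225)), (173, np.int64(226)), (174, np.int64(225)), (175, np.int64(224)), (176, np.int64(226)), (177, np.int64(227)), (178, np.int64(227)), (179, np.int64(227)), (180, np.int64(228)), (181, np.int64(226)), (182, np.int64(224)), (183, np.int64(224)), (184, np.int64(226)), (185, np.int64(225)), (186, np.int64(222)), (187, np.int64(223)), (188, np.int64(227)), (189, np.int64(22
[... 7403 characters left out ...]
np.int64(154)), (383, np.int64(154)), (384, np.int64(154)), (385, np.int64(154)), (386, np.int64(154)), (387, np.int64(154)), (388, np.int64(153)), (389, np.int64(153)), (390, np.int64(153)), (391, np.int64(154)), (392, np.int64(154)), (393, np.int64(153)), (394, np.int64(153)), (395, np.int64(153)), (396, np.int64(154)), (397, np.int64(154)), (398, np.int64(154)), (399, np.int64(153))]
0 [317.247  129.0964] [298 107  40  46 996] ((456.02154541015625, 319.53173828125), (27.856494903564453, 41.97664260864258), 61.660343170166016) 25.2417
1 [319.6492 125.1729] [ 299  102   42   47 1012] ((608.3182983398438, 279.1309814453125), (42.33721160888672, 28.086214065551758), 34.40699768066406) 26.2583
```

View pics/bb.png

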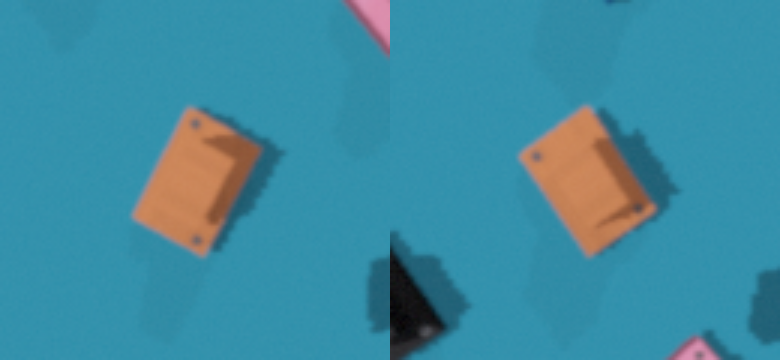

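Close-ups confirm both candidates: plain copper flanges with bosses, measured about 42 x 28 mm. Pink and black show only at the crop edges. Long axes are -28.3° for A and +34.4° for B. Now I refine the fixture from w3 and pick A.

Run:
```python
from h import *
np.set_printoptions(precision=4,suppress=True)
c=np.load("w3c.npy",allow_pickle=True).item()
Rf=R.from_euler('z',th).as_matrix()[:2,:2]
tof=lambda p:((np.array(p)[:,:2]-[ox,oy])@Rf)*1e3
print("fence",tof(cast(c,[(280,160.7),(340,160.7)],.025)),"jaw",tof(cast(c,[(280,209.3),(340,209.3)],.025)))
print("plate far/near",tof(cast(c,[(280,139.5),(340,139.5),(280,254.5),(340,254.5)],.015)))
print("stops R",tof(cast(c,[(254.7,178),(316.3,178),(376.8,178)],.025)))
a=np.radians(-28.3); p=np.array([.456,.3195])
for y in (a,a+np.pi): print(ctrl.solve_ik([*p,.017],down(y)))
```

```text
fence [[23.2166 50.4423]
 [23.1556 -7.6414]] jaw [[-25.8798  52.4226]
 [-25.9436  -8.4132]]
plate far/near [[ 42.8074  51.0966]
 [ 42.7453  -7.9499]
 [-80.716   56.0635]
 [-80.785   -9.885 ]]
stops R [[  6.2792  76.0073]
 [  6.2237  15.4114]
 [  6.1493 -44.0972]]
[-0.6884  0.5311 -0.0127  1.9301  0.0102  0.6805 -2.772 ]
[-0.0077  0.7594 -0.9732  1.8847  0.7844  0.9368 -0.282 ]
```

```bash
python3 - <<'E'
import numpy as np
a=np.load("fix.npy"); a[:2]+=[.0009,.0006]; np.save("fix.npy",a)
E
cat >> h.py <<'E'
def st(tag=""):
    s=ctrl.observe(); print(tag,round(s["time"],2),s["position"].round(4),"F",s["ft_force"].round(2),"open",round(s["opening"],4),"ff",round(float(s["finger_force"]),1)); return s
def pick(p,yaw):
    ctrl.move_ptp([*p,.10],down(yaw)); ctrl.move_gripper(.045,40)
    print("hit",ctrl.move_l([*p,.019],.1,force_limit=8)); ctrl.move_gripper(0.0,40); st("gripped")
    ctrl.move_l([*p,.10],.15); return st("lifted")
E
python3 - <<'E'
from h import *
pick(np.array([.456,.3195]),np.radians(-28.3)+np.pi)
q=fw(-2.5,60-8); ctrl.move_ptp([*q,.10],down(th+np.pi)); st("above bay0")
snap("p0","wrist")
E
```

```text
hit False
gripped 29.8 [0.4561 0.3195 0.0191] F [-0.13 -0.47 -0.93] open -0.0001 ff 0.0
lifted 30.49 [0.4559 0.3189 0.0995] F [ 0.25 -0.7  -0.  ] open -0.0001 ff 0.0
above bay0 31.43 [0.5484 0.1024 0.0996] F [-0.43  0.31  0.08] open -0.0002 ff 0.0
```

View pics/p0.png

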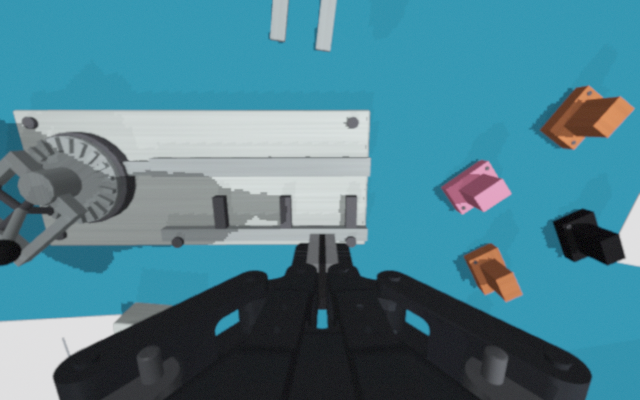

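The fingers at (322,240) are empty. Blank A now lies at about (585,117) in this view, so either it was knocked aside or the grasp missed. I'll measure it again, and check the TCP projection for a bias.

```bash
cat >> h.py <<'E'
def locate(p,name=None):  # camera straight above p, yaw 0
    ctrl.move_gripper(.045)
    ctrl.move_ptp([p[0]-.065,p[1],.16],down(0)); ctrl.dwell(.3)
    c,im=snap(name,"wrist"); t=proj(c,[*p,.02])[0]
    bl=[b for b in blobs(copper(im),150)]
    ce,s,b=min(bl,key=lambda t_:np.hypot(*(t_[0]-t)))
    W=cast(c,cv2.findContours(b.astype(np.uint8),0,1)[0][0].reshape(-1,2),.012)
    (x,y),(w,h),a=cv2.minAreaRect((W[:,:2]*1e3).astype(np.float32))
    if w<h: a+=90
    print("blank at",x,y,w,h,"angle",a,"px",ce); return np.array([x,y])/1e3,np.radians(a)
E
python3 - <<'E'
from h import *
c=ctrl.get_calibration("wrist"); im=cv2.imread("pics/p0.png"); s=ctrl.observe()
print("tcp px",proj(c,s["position"]))
for ce,ss,_ in blobs(copper(im),150): print(ce,ss[4],cast(c,ce,.02))
p=cast(c,[(572,118)],.006)[0,:2]; print(p)
locate(p,"b2"); st()
E
```

```text
tcp px [[321.98933208 233.47689362]]
[585.24950884 117.16502947] 3054 [[0.45567535 0.31664284 0.02      ]]
[492.09189843 272.33917775] 1654 [[0.6051075  0.27550672 0.02      ]]
[0.45585074 0.31779248]
blank at 455.9745178222656 319.49163818359375 28.089635848999023 41.99165344238281 angle 150.81318283081055 px [320.0876494  126.04282869]
 34.83 [0.391  0.3176 0.1599] F [ 1.02  0.39 -0.08] open 0.0447 ff 0.0
```

The blank hasn't moved, yet the fingers closed to zero at its place. I'll go down again with open fingers and look before closing.

Run:
```python
from h import *
p=np.array([.456,.3195]); yaw=np.radians(151.2)
ctrl.move_ptp([*p,.10],down(yaw)); st(); print(ctrl.move_l([*p,.03],.1,force_limit=8)); s=st("low")
print(R.from_quat(s["eef_rot"][[1,2,3,0]]).as_matrix().round(3))
c,im=snap("d0","wrist"); cs,sc=snap("d0s","scene"); u,v=proj(cs,[*p,.03])[0].astype(int); print(u,v, proj(c,[*p,.02]))
a=cv2.resize(im,(512,320)); b=cv2.resize(sc[v-40:v+40,u-35:u+35],(280,320)); cv2.imwrite("pics/d1.png",np.hstack([a,b]))
```

```text
36.84 [0.4559 0.3194 0.0999] F [-0.44 -0.17  0.25] open 0.0453 ff 0.0
False
low 37.69 [0.4564 0.3196 0.0304] F [0.09 0.03 0.11] open 0.045 ff 0.0
[[-0.876  0.482  0.001]
 [ 0.482  0.876  0.   ]
 [-0.     0.001 -1.   ]]
464 248 [[321.73157858 227.29137825]]
```

View pics/d1.png

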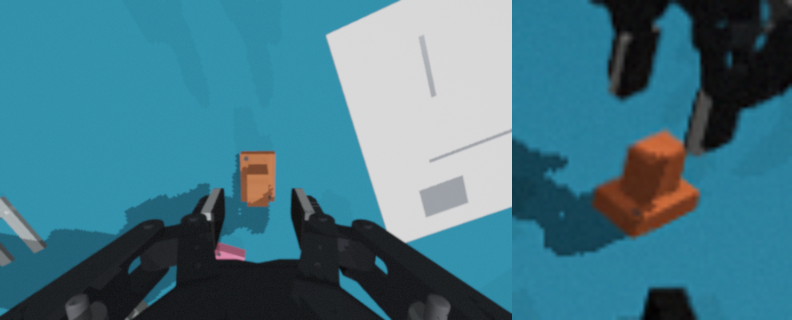

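The fingers straddle the boss: wrist-image boss top at about (257,190), tips at (215,190) and (300,190). They still stand high in the scene crop. I'll descend and close step by step, reading the sensors.

Run:
```python
from h import *
p=np.array([.456,.3195])
print(ctrl.move_l([*p,.019],.05,force_limit=8)); st("low")
cs,sc=snap("d2s","scene"); 
ctrl.move_gripper(.022,20); st("22"); cs,sc2=snap(None,"scene")
for o in (.014,.008): ctrl.move_gripper(o,20); st(o)
c,im=snap("d3","wrist")
u,v=464,248; k=lambda s:cv2.resize(s[v-40:v+40,u-35:u+35],(245,280))
cv2.imwrite("pics/d4.png",np.hstack([k(sc),k(sc2),cv2.resize(im[170:290,260:380],(280,280))]))
```

```text
False
low 38.16 [0.4557 0.3193 0.0186] F [ 0.2  -0.07  0.38] open 0.0453 ff 0.0
22 38.56 [0.4561 0.3195 0.0191] F [ 0.53  0.63 -0.67] open 0.0226 ff 0.0
0.014 38.86 [0.456  0.3195 0.019 ] F [-0.2   0.01  0.2 ] open 0.0143 ff 0.0
0.008 39.09 [0.456  0.3195 0.019 ] F [-0.    0.13 -0.58] open 0.008 ff 0.0
```

View pics/d4.png

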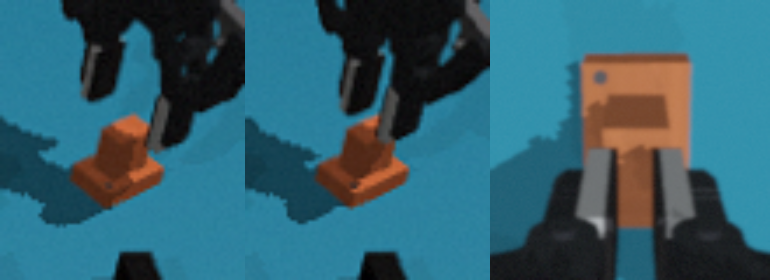

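In d4 the fingers are shut to 8 mm but still lie above the boss (the scene crop tips stand higher than the boss top). So the true tip height differs from what I expected. I'll probe down gently to measure it.

Run:
```python
from h import *
p=np.array([.456,.3195])
ctrl.dwell(.3); print(ctrl.observe()["joint_pos"].round(3))
print(ctrl.move_l([*p,.003],.02,force_limit=4)); s=st("probe")
cs,sc=snap("d5","scene"); c,im=snap("d6","wrist")
print("tcp in scene px",proj(cs,s["position"]),"blank ctr top px", proj(cs,[*p,.04]))
for n,I,cc in (("scene",sc,cs),("wrist",im,c)):
    for ce,ss,_ in blobs(copper(I),80): print(n,ce.round(1),ss,[cast(cc,ce,z)[0].round(4) for z in (0,.02)])
k=lambda s,u,v:cv2.resize(s[v-45:v+45,u-45:u+45],(390,390),interpolation=cv2.INTER_CUBIC)
cv2.imwrite("pics/d7.png",np.hstack([k(sc,464,248),k(im,321,220)]))
```

```text
[-0.992  0.555  0.391  1.95  -0.318  0.696  0.66 ]
True
probe 39.83 [0.4562 0.3197 0.0156] F [-0.47  0.46  6.62] open 0.0082 ff 3.6
tcp in scene px [[463.46742309 253.6242229 ]] blank ctr top px [[465.65181646 244.25876529]]
scene [17.2  3.4] [  0   0  46  12 186] [array([-1.1247, -4.8006,  0.    ]), array([-1.0466, -4.6227,  0.02  ])]
scene [127.5  14.8] [  97    0   63   34 1774] [array([-1.0333, -2.7322,  0.    ]), array([-0.9583, -2.6248,  0.02  ])]
scene [99.2 98.8] [  26   60  152   85 7540] [array([ 0.2556, -1.1956,  0.    ]), array([ 0.2867, -1.1405,  0.02  ])]
scene [ 22.  186.4] [  0 173  51  31 538] [array([ 0.7875, -0.7833,  0.    ]), array([ 0.8005, -0.7423,  0.02  ])]
scene [462.2 255.7] [450 244  26  23 352] [array([0.4447, 0.3166, 0.    ]), array([0.4694, 0.3202, 0.02  ])]
scene [416.8 294.5] [406 279  22  29 426] [array([0.597 , 0.2756, 0.    ]), array([0.6165, 0.2806, 0.02  ])]
scene [  7.1 388.9] [  0 369  23  31 363] [array([ 1.1301, -0.1843,  0.    ]), array([ 1.1315, -0.1636,  0.02  ])]
wrist [322.  223.5] [ 299  195   46   75 2268] [array([0.4551, 0.3201, 0.    ]), array([0.4489, 0.3235, 0.02  ])]
```

View pics/d7.png

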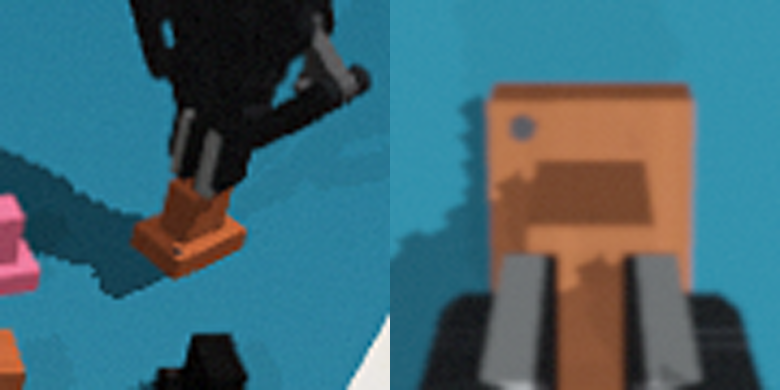

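Contact with the boss top (true height 40 mm) came at reading z = 0.0156. So the fingertips really stand about 24 mm above the reported TCP height, and all heights must be taken relative to this. Laterally the boss is centred between the fingers. I'll grasp deeper, force-guarded.

```bash
sed -i 's/\[\*p,.019\],.1,force_limit=8/[*p,-.009],.08,force_limit=8/' h.py
python3 - <<'E'
from h import *
p=np.array([.456,.3195]); ctrl.move_l([*p,.07],.15)
s=pick(p,np.radians(151.2))
if s["opening"]>.01:
    q=fw(-2.5,60-8); ctrl.move_ptp([*q,.10],down(th+np.pi)); ctrl.dwell(.2); st("above bay0")
    c,im=snap("p1","wrist")
    print("copper px",[(ce.round(1),s_[:5]) for ce,s_,_ in blobs(copper(im),150)])
    cv2.imwrite("pics/p1c.png",cv2.resize(im[130:300,220:420],(800,600) and (700,595)))
E
```

```text
hit False
gripped 43.02 [ 0.4563  0.3198 -0.0086] F [-0.5   0.04  3.82] open 0.0154 ff 40.6
lifted 43.89 [0.4552 0.3192 0.0991] F [ 0.06  0.41 -2.52] open 0.0153 ff 39.7
above bay0 45.03 [0.5487 0.1031 0.0998] F [ 0.4   0.62 -3.51] open 0.0155 ff 45.1
copper px [(array([322.2, 244.9]), array([ 296,  204,   53,   90, 3479], dtype=int32)), (array([491.4, 272.4]), array([ 464,  245,   56,   55, 1642], dtype=int32))]
```

```bash
cat >> h.py <<'E'
Rf=R.from_euler('z',th).as_matrix()[:2,:2]
tof=lambda p:((np.atleast_2d(p)[:,:2]-[ox,oy])@Rf)*1e3
FL=.0064  # reported z with held blank on the bay floor
def place(bx,by,yaw):
    q=fw(bx,by); ctrl.move_l([*q,.03],.12); ctrl.dwell(.15)
    print("down hit",ctrl.move_l([*q,FL-.004],.03,force_limit=4)); return st("landed")
E
python3 - <<'E'
from h import *
c=ctrl.get_calibration("wrist")
print("far edge fixture mm",tof(cast(c,[(322,204)],.0998+.0086)),tof(ctrl.observe()["position"]))
s=place(-2.5,52,th+np.pi)
E
```

```text
far edge fixture mm [[-24.60372855  53.62574311]] [[-2.70573532 53.65335164]]
down hit True
landed 46.7 [0.5488 0.1011 0.0064] F [-1.19 -0.46  5.3 ] open 0.0151 ff 46.4
```

Held centred (within 0.1 mm) and landed at exactly the floor height. Now I slide it to fence and stop under force guard and let go.

```bash
cat >> h.py <<'E'
def register(bx,by,end):
    # bx,by: present fixture mm; slide to fence, then to stop (y end = bay y)
    z=FL+.0005; ctrl.move_l([*fw(bx,by),z],.02)
    h1=ctrl.move_l([*fw(6,by),z],.012,force_limit=5); s=ctrl.observe(); x=tof(s["position"])[0,0]; print("fence",h1,x,s["ft_force"].round(1))
    h2=ctrl.move_l([*fw(x-.3,end+5),z],.012,force_limit=5); s=ctrl.observe(); f=tof(s["position"])[0]; print("stop",h2,f,s["ft_force"].round(1))
    h1=ctrl.move_l([*fw(x+3,f[1]),z],.01,force_limit=4); s=st("fence again"); f=tof(s["position"])[0]; print(f)
    return f
def release(f):
    ctrl.move_gripper(.034); st("open"); p=ctrl.observe()["position"]; ctrl.move_l([p[0],p[1],.10],.12)
E
python3 - <<'E'
from h import *
f=register(-2.5,52,60); release(f); st()
E
```

```text
fence True -0.08508452690277178 [-1.5 -0.   4.6]
stop True [-0.5047401  59.79107316] [-0.1 -0.1  4.2]
fence again 48.33 [0.5503 0.1091 0.0065] F [-1.5  -0.13  5.09] open 0.0151 ff 46.3
[-0.57147388 59.79949737]
open 48.65 [0.5502 0.1085 0.0062] F [ 0.94 -0.3   0.64] open 0.0337 ff 0.0
 49.58 [0.5497 0.1085 0.0994] F [0.2  0.39 0.27] open 0.034 ff 0.0
```

Blank A is registered at (-0.5, 59.8) against the target (0, 60). Now blank B, re-located first.

Run:
```python
from h import *
p,a=locate(np.array([.608,.279]),"b3")
s=pick(p,a)
if s["opening"]>.01:
    q=fw(-2.5,-8); ctrl.move_ptp([*q,.10],down(th)); ctrl.dwell(.2); s=st("above bay1")
    c,im=snap("p2","wrist")
    bl=[(ce,s_) for ce,s_,_ in blobs(copper(im),150)]
    for ce,s_ in bl: print(ce.round(1),s_[:5])
    ce,s_=min(bl,key=lambda t:abs(t[0][0]-322)+abs(t[0][1]-245))
    print("far edge",tof(cast(c,[(322,s_[1])],s["position"][2]+.0086)),tof(s["position"]))
```

```text
blank at 608.296142578125 279.1074523925781 42.24104690551758 28.065385818481445 angle 35.089256286621094 px [321.58753709 125.87833828]
hit False
gripped 55.42 [ 0.6086  0.2792 -0.0085] F [-0.36 -0.78  3.58] open 0.0153 ff 39.9
lifted 56.3 [0.6075 0.2792 0.0989] F [ 0.25  0.44 -3.56] open 0.0151 ff 39.1
above bay1 57.46 [0.5551 0.0431 0.0998] F [ 0.14  0.4  -2.79] open 0.0151 ff 39.1
[247.3 200.9] [ 228  177   39   49 1708]
[322.  244.8] [ 296  204   53   90 3524]
far edge [[19.47436357 -6.39130878]] [[-1.85631689 -6.40064824]]
```

Run:
```python
from h import *
s=place(-2.5,-8,th)
if abs(s["position"][2]-FL)<.003 and s["opening"]>.012:
    f=register(-2.5,-8,0); release(f)
    q=fw(-10,10); ctrl.move_ptp([*q,.16],down(th+np.pi)); ctrl.dwell(.3); c,im=snap("p3","wrist"); s=st()
    cv2.imwrite("pics/p3c.png",cv2.resize(im[90:270,0:460],None,fx=1.7,fy=1.7,interpolation=cv2.INTER_CUBIC))
    t=ctrl.read_camera("top"); cv2.imwrite("pics/t3.png",t)
    for ce,s_,_ in blobs(copper(t),40): print("top",ce,s_[4])
```

```text
down hit True
landed 59.13 [0.5544 0.0415 0.0064] F [-1.81  0.26  6.67] open 0.0156 ff 40.5
fence True -0.3827758427728495 [-1.3  0.5  4.5]
stop True [-0.93872143 -0.18172035] [-0.6  0.6  5. ]
fence again 60.71 [0.5555 0.0494 0.0065] F [-0.6  -0.19  5.77] open 0.0153 ff 40.3
[-0.89630894 -0.15239603]
open 61.03 [0.5553 0.0489 0.0062] F [0.48 1.23 0.37] open 0.0342 ff 0.0
 64.12 [0.5454 0.0589 0.1598] F [ 1.7  -0.77 -0.58] open 0.034 ff 0.0
top [422.39962477   0.84052533] 533
top [294.4829932  216.07482993] 147
```

View pics/p3c.png

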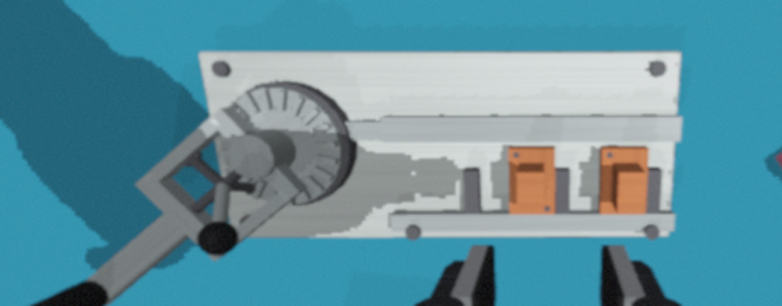

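p3 shows both blanks, at crop (532,180) and (624,180), square against the fence and each against its left stop. The top view has no other copper part, so two blanks in all. The knob at crop (217,238) leans to the fence side. Now I flip the pawl.

```bash
cat >> h.py <<'E'
def hl(phi,r,t): return fw(-25+r*np.sin(phi)+t*np.cos(phi),-155-r*np.cos(phi)+t*np.sin(phi))
def inh(p,phi):
    d=tof(p)-[-25,-155]; return d[:,0]*np.sin(phi)-d[:,1]*np.cos(phi), d[:,0]*np.cos(phi)+d[:,1]*np.sin(phi)
E
python3 - <<'E'
from h import *
c=ctrl.get_calibration("wrist"); phi=.70
print("knob r,t",inh(cast(c,[(127.6,230)],.094),phi),"bar mid",inh(cast(c,[((95+190)/2/1.7,90+(225+255)/2/1.7)],.062),phi))
ctrl.move_gripper(0.0,30)
ctrl.move_ptp([*hl(phi,34,60),.14],down(th+phi+np.pi/2)); ctrl.move_l([*hl(phi,34,60),.062],.12)
print(ctrl.move_l([*hl(phi,34,8),.062],.06,force_limit=12)); st("pushed")
ctrl.move_l([*hl(phi,34,60),.062],.15); ctrl.move_l([*hl(phi,34,60),.16],.2)
q=hl(phi,60,0); ctrl.move_ptp([*q,.16],down(th+phi+np.pi/2)); ctrl.dwell(.2)
c,im=snap("k1","wrist"); st()
g=cv2.cvtColor(im,cv2.COLOR_BGR2HSV)[...,2]; m=cv2.inRange(g,0,45); m=cv2.morphologyEx(m,cv2.MORPH_OPEN,np.ones((7,7)))
for ce,s_,_ in blobs(m,100): print(ce,s_,[x.round(1) for x in inh(cast(c,ce,.094),phi)])
cv2.imwrite("pics/k1c.png",im[:260])
E
```

```text
knob r,t (array([28.80953764]), array([24.71631419])) bar mid (array([88.77735472]), array([-8.35785883]))
True
pushed 66.58 [ 0.5991 -0.1042  0.0636] F [-0.2  -0.02  0.32] open -0.0003 ff 0.3
 68.12 [ 0.5883 -0.1478  0.1594] F [0.73 0.05 1.24] open -0.0 ff 0.0
[ 29.15440256 267.76408402] [   0  193   85  159 7189] [array([117.8]), array([-264.6])]
[321.04834606 343.09152354] [   55   257   535   143 37728] [array([200.8]), array([0.])]
```

Run:
```python
from h import *
print("stop pos r,t",inh(np.array([.5991,-.1042]),.7))
im=cv2.imread("pics/k1.png"); c=ctrl.get_calibration("wrist")
P=lambda phi,r,t,z: proj(c,[*hl(phi,r,t),z])[0].round(0)
print("expect knob +t/-t",P(.7,30,20,.094),P(.7,30,-20,.094),"grip top",P(.7,140,0,.109),P(.6,140,0,.109))
g=cv2.cvtColor(im,cv2.COLOR_BGR2GRAY); m=cv2.inRange(g,0,60)
for ce,s_,_ in blobs(m,60): print(ce.round(0),s_)
```

```text
stop pos r,t (array([36.09865581]), array([39.5863667]))
expect knob +t/-t [345. 172.] [297. 172.] grip top [321. 298.] [305. 297.]
[447.  22.] [434   8  28  28 367]
[433.  36.] [418  21  30  32 119]
[343. 176.] [334 167  19  19 275]
[ 29. 268.] [   0  190   88  167 7516]
[345. 343.] [   53   234   587   166 52518]
```

View pics/k1c.png

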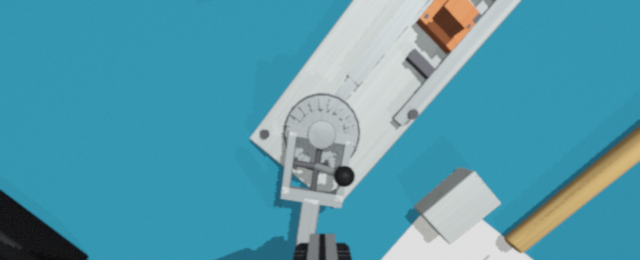

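k1c shows the knob at (343,176), still on the fence side. The handle bar passes (308,235), so the handle sits near 0.6 rather than 0.7. The push stopped early at the knob. I'll retry more slowly with the corrected angle.

Run:
```python
from h import *
np.set_printoptions(precision=1,suppress=True)
c=ctrl.get_calibration("wrist"); B=tof(cast(c,[(308,232),(309.5,222)],.062))-[-25,-155]
phis=np.arctan2(B[:,0],-B[:,1]); print(phis); phi=float(phis.mean())
print("knob r,t",inh(cast(c,[(343,176)],.095),phi),"frame corners",inh(cast(c,[(281,197),(341,207)],.062),phi))
ctrl.move_l([*hl(phi,32,62),.16],.2,down(th+phi+np.pi/2)); ctrl.move_l([*hl(phi,32,62),.066],.12); ctrl.dwell(.3)
for t in (50,45,40,35,30,25,20,15,10):
    h=ctrl.move_l([*hl(phi,32,t),.066],.025,force_limit=20); s=ctrl.observe()
    print(t,h,np.array(inh(s["position"],phi)).ravel(),s["position"][2].round(4),s["ft_force"],s["finger_force"])
    if h: break
```

```text
[0.6 0.6]
knob r,t (array([30.5]), array([22.7])) frame corners (array([64.4, 66.6]), array([-30.6,  28.9]))
50 False [32.1 50. ] 0.0661 [-0.1 -0.4  0.6] 0.0
45 False [32.  44.8] 0.066 [-0.2 -0.3 -0.1] 0.0
40 False [32.3 40.5] 0.0665 [ 2.  -0.4  2.5] 1.5291617810726166
35 False [33.1 37. ] 0.0676 [4.5 1.1 8.1] 4.214775413274765
30 False [33.8 33.5] 0.0688 [ 5.7  2.3 13. ] 6.575591862201691
25 False [34.4 29.7] 0.0698 [ 6.3  3.  17.5] 8.883805274963379
20 False [35.5 24.7] 0.0706 [ 6.8  0.9 22.6] 9.85589861869812
15 False [32.8 15.9] 0.0673 [1.2 0.5 3.1] 1.2049544602632523
10 False [31.7  8.7] 0.0652 [-0.5  0.2  0.3] 0.0
```

```bash
cat >> h.py <<'E'
def knob(phi,name):
    q=hl(phi,60,0); ctrl.move_l([*q,.16],.2,down(th+phi+np.pi/2)); ctrl.dwell(.2)
    c,im=snap(name,"wrist"); m=cv2.inRange(cv2.cvtColor(im,cv2.COLOR_BGR2GRAY),0,60)
    for ce,s_,_ in blobs(m,60):
        if 130<s_[4]<500 and abs(ce[0]-320)<80 and 100<ce[1]<230: print("knob",ce.round(0),s_,[x.round(1) for x in inh(cast(c,ce,.094),phi)])
E
python3 - <<'E'
from h import *
phi=.61
p=ctrl.observe()["position"]; ctrl.move_l([p[0],p[1],.16],.15); knob(phi,"k2"); st()
E
```

```text
knob [315. 175.] [305 165  20  21 313] [array([32.9]), array([-6.])]
 74.55 [ 0.584  -0.1519  0.1597] F [-0.03 -0.43 -0.4 ] open 0.0 ff 0.0
```

Run:
```python
from h import *
for n in ("k1","k2"):
    im=cv2.imread(f"pics/{n}.png"); S=cv2.cvtColor(im,cv2.COLOR_BGR2HSV)[...,1]
    for r in (190,200,215,222,230):
        x=np.where(S[r,250:390]<90)[0]+250; print(n,r,x.min() if len(x) else None,x.max() if len(x) else None,len(x))
c=ctrl.get_calibration("wrist")
im=cv2.imread("pics/k2.png");S=cv2.cvtColor(im,cv2.COLOR_BGR2HSV)[...,1]
for r in (215,222):
    x=np.where(S[r,250:340]<90)[0]+250; B=tof(cast(c,[(x.mean(),r)],.062))-[-25,-155]; phi=np.arctan2(B[:,0],-B[:,1]); print("phi",phi,"knob",inh(cast(c,[(315,175)],.094),phi[0]))
```

```text
k1 190 281 352 72
k1 200 288 343 56
k1 215 300 318 19
k1 222 299 316 18
k1 230 298 315 18
k2 190 273 355 75
k2 200 267 347 60
k2 215 257 278 22
k2 222 253 274 22
k2 230 250 268 19
phi [0.00760935] knob (array([30.2012286]), array([13.89980455]))
phi [0.0130234] knob (array([30.27603977]), array([13.73609083]))
```

The tip rode up the ball and pushed the handle to about 0.01 instead; the lever still leans +14 mm (loosen). I must push lower and sideways at the new handle angle.

Run:
```python
from h import *
np.set_printoptions(precision=1,suppress=True)
phi=.01
ctrl.move_l([*hl(phi,32,62),.16],.2,down(th+phi+np.pi/2)); print(ctrl.move_l([*hl(phi,32,62),.050],.12,force_limit=10)); ctrl.dwell(.3)
for t in (50,45,40,35,30,25,20,15,10,5):
    h=ctrl.move_l([*hl(phi,32,t),.050],.025,force_limit=6); s=ctrl.observe()
    print(t,h,np.array(inh(s["position"],phi)).ravel(),s["position"][2].round(4),s["ft_force"],s["finger_force"])
    if h: break
ctrl.move_l([*hl(phi,32,62),.050],.1); ctrl.move_l([*hl(phi,32,62),.16],.2)
knob(phi,"k3"); c=ctrl.get_calibration("wrist")
S=cv2.cvtColor(cv2.imread("pics/k3.png"),cv2.COLOR_BGR2HSV)[...,1]
for r in (215,222): 
    x=np.where(S[r,250:390]<90)[0]+250; B=tof(cast(c,[(x.mean(),r)],.062))-[-25,-155]; print("phi",np.arctan2(B[:,0],-B[:,1]),x.min(),x.max(),len(x))
```

```text
False
50 False [32.1 50.1] 0.0501 [-0.2 -0.3 -1.2] 0.0
45 False [32.1 44.8] 0.05 [ 0.6 -0.6 -0.5] 0.0
40 False [32.1 39.8] 0.05 [-0.3 -0.1  1. ] 0.0
35 False [32.1 34.8] 0.0501 [ 0.2  0.9 -0.2] 0.03600099356845021
30 False [32.1 29.8] 0.05 [ 0.6 -0.  -0. ] 0.021065626060590148
25 False [32.1 24.8] 0.05 [0.3 0.5 0.5] 0.0
20 False [32.1 19.8] 0.05 [-0.4 -1.1  0.1] 0.0
15 False [32.1 14.8] 0.05 [-0.3 -0.4 -0. ] 0.0
10 False [32.1  9.8] 0.05 [-0.7  0.7  0.1] 0.0
5 False [32.1  4.8] 0.05 [ 0.  -0.3 -0.6] 0.0
knob [297. 172.] [288 162  20  21 291] [array([30.]), array([-20.3])]
phi [0.] 313 330 18
phi [0.] 313 330 18
```

The lever is now at -20 mm, the tighten side, with the handle at 0. Now I crank clockwise, stepping with a force check.

```bash
sed -i 's/z=.068/z=.048/' h.py
python3 - <<'E'
from h import *
def ft(phi):
    s=ctrl.observe(); a=th+phi; return float(s["ft_force"][:2]@[np.cos(a),np.sin(a)])
def drive(a,b):
    for p in np.arange(a,b,-.06):
        ctrl.move_l(grip(p),.05,down(th+p+np.pi/2),force_limit=30); f=ft(p)
        print(round(p,2),round(f,1),end="; ")
        if abs(f)>14: print("firm"); return p
    print(); return None
ctrl.move_gripper(.05); ctrl.move_l([*grip(0)[:2],.16],.2,down(th+np.pi/2)); print(ctrl.move_l(grip(0),.1,force_limit=10)); ctrl.move_gripper(.026); st()
r=drive(0,-.72); a=-.70
for k in range(3):
    if r is not None: break
    swing(a,.72,.15,45); st("back"); r=drive(.72,-.72)
print(r); st()
E
```

```text
False
 85.32 [ 0.5584 -0.2465  0.0482] F [-0.64  0.45  0.1 ] open 0.0258 ff 0.0
0.0 0.5; -0.06 -0.2; -0.12 0.0; -0.18 -0.7; -0.24 2.8; -0.3 3.0; -0.36 4.0; -0.42 2.3; -0.48 2.5; -0.54 3.2; -0.6 2.8; -0.66 3.9; 
back 91.32 [ 0.646  -0.204   0.0477] F [-0.28  0.07 -0.8 ] open 0.0259 ff 0.0
0.72 0.2; 0.66 0.4; 0.6 0.6; 0.54 0.1; 0.48 -0.4; 0.42 0.1; 0.36 -1.1; 0.3 2.1; 0.24 3.0; 0.18 3.9; 0.12 3.5; 0.06 2.2; -0.0 2.2; -0.06 3.1; -0.12 4.5; -0.18 6.9; -0.24 8.8; -0.3 11.3; -0.36 13.3; -0.42 15.6; firm
-0.42000000000000104
 97.58 [ 0.5047 -0.2404  0.0485] F [ 15.71  -2.16 -11.1 ] open 0.0259 ff 7.9
```

Firm at 15.6 N. I'll back off, retreat and check the lever and blanks numerically.

Run:
```python
from h import *
p=-.42+.03
ctrl.move_l(grip(p),.05,down(th+p+np.pi/2)); st("relaxed"); ctrl.move_gripper(.05); q=ctrl.observe()["position"]; ctrl.move_l([q[0],q[1],.17],.15)
# lever check
phi=-.39
knob(phi,"k9"); c=ctrl.get_calibration("wrist")
S=cv2.cvtColor(cv2.imread("pics/k9.png"),cv2.COLOR_BGR2HSV)[...,1]
for r in (215,222):
    x=np.where(S[r,250:390]<90)[0]+250
    if len(x): B=tof(cast(c,[(x.mean(),r)],.062))-[-25,-155]; print("phi",np.arctan2(B[:,0],-B[:,1]),len(x))
q=fw(-70,10); ctrl.move_ptp([*q,.16],down(th)); ctrl.dwell(.3); c,im=snap("f9","wrist"); st()
for ce,s_,b in blobs(copper(im),150):
    W=tof(cast(c,cv2.findContours(b.astype(np.uint8),0,1)[0][0].reshape(-1,2),.027)); print(ce.round(0),cv2.minAreaRect(W.astype(np.float32)))
g=cv2.cvtColor(im,cv2.COLOR_BGR2GRAY)
for u in (345,):
    rows=[r for r in range(60,320) if abs(int(g[r+1,u])-int(g[r-1,u]))>25]; print("edges x",[(r,tof(cast(c,[(u,r)],.025))[0].round(1)) for r in rows])
```

```text
relaxed 97.83 [ 0.5082 -0.2415  0.0485] F [12.88 -0.67 -8.65] open 0.0262 ff 6.5
knob [306. 176.] [296 166  20  20 291] [array([36.]), array([-13.8])]
phi [-0.06118956] 19
phi [-0.05954557] 20
 101.69 [0.4858 0.0529 0.1599] F [-0.03  0.17  0.37] open 0.0497 ff 0.0
[274. 121.] ((0.1910858154296875, 59.51732635498047), (41.53530502319336, 29.418540954589844), 0.03581198677420616)
[331. 121.] ((0.09192085266113281, -0.15317249298095703), (27.487424850463867, 41.540306091308594), 89.69827270507812)
edges x [(78, array([ 41.6, -13.5])), (79, array([ 40.7, -13.5])), (80, array([ 39.8, -13.6])), (99, array([ 22. , -13.9])), (108, array([ 13.3, -14.1])), (133, array([-11.5, -14.6])), (143, array([-21.8, -14.8])), (144, array([-22.8, -14.8])), (195, array([-78.4, -15.9])), (196, array([-79.5, -16. ])), (197, array([-80.7, -16. ])), (266, array([-165.4,  -17.7])), (267, array([-166.7,  -17.7])), (268, array([-168. ,  -17.7])), (277, array([-180.,  -18.])), (278, array([-181.4,  -18. ])), (289, array([-196.3,  -18.3])), (290, array([-197.7,  -18.3])), (291, array([-199.1,  -18.3]))]
```

The lever leans to tighten and both blanks are square at (0.2, 59.5) and (0.1, -0.2), with the jaw edge at -22. But the handle sprang back from -0.39 to -0.06. I'll drive another stroke to be sure of the grip, relaxing slowly this time.

```bash
cat > dr.py <<'E'
from h import *
def ft(phi):
    s=ctrl.observe(); a=th+phi; return float(s["ft_force"][:2]@[np.cos(a),np.sin(a)])
def drive(a,b,lim,step=-.06):
    for p in np.arange(a,b,step):
        ctrl.move_l(grip(p),.06,down(th+p+np.pi/2),force_limit=30); f=ft(p)
        print(round(p,2),round(f,1),end="; ")
        if f>lim: print("firm"); return p
    print(); return b
E
python3 - <<'E'
from dr import *
a=-.06
ctrl.move_l([*grip(a)[:2],.17],.2,down(th+a+np.pi/2)); print(ctrl.move_l(grip(a),.1,force_limit=10)); ctrl.move_gripper(.026); st()
swing(a,.45,.12,40); st("back")
p=drive(.45,-.72,15); s=st()
print(tof(s["position"]))
print("relax"); drive(p+.06,.4,99,.06)
st()
E
```

```text
False
 105.25 [ 0.5501 -0.247   0.0482] F [ 0.04 -0.54  0.06] open 0.0258 ff 0.0
back 106.3 [ 0.6169 -0.2271  0.0478] F [ 0.74 -0.26 -1.35] open 0.0261 ff 0.0
0.45 -0.3; 0.39 -0.1; 0.33 -0.3; 0.27 -0.3; 0.21 1.8; 0.15 6.1; 0.09 7.6; 0.03 10.1; -0.03 13.4; -0.09 15.3; firm
 109.17 [ 0.5509 -0.246   0.0485] F [ 15.29   0.32 -11.24] open 0.0263 ff 7.6
[[ -32.41219833 -293.87585094]]
relax
-0.03 11.2; 0.03 9.3; 0.09 6.8; 0.15 4.4; 0.21 1.7; 0.27 -0.7; 0.33 -1.1; 0.39 0.6; 
 111.51 [ 0.6103 -0.231   0.0479] F [ 0.68  0.03 -0.03] open 0.026 ff 0.0
```

The lever and blank positions are right, but the handle winds up elastically. I'll finish with one more firm push, relax only to zero force and let go. Then a gentle ~3 N nudge on a boss checks the grip: a loose blank would tilt at about 1 N.

Run:
```python
from dr import *
p=drive(.33,-.72,15.5); drive(p+.06,.25,99,.06); st("relaxed")
ctrl.move_gripper(.045); q=ctrl.observe()["position"]; ctrl.move_l([q[0],q[1],.17],.15)
ctrl.move_gripper(0); ctrl.move_ptp([*fw(0,30),.10],down(th)); ctrl.move_l([*fw(0,30),.012],.1,force_limit=8); ctrl.dwell(.4)
d=np.array([np.sin(th),-np.cos(th)])
F=lambda: np.mean([(ctrl.dwell(.02),ctrl.observe()["ft_force"][:2]@d)[1] for _ in range(6)])
f0=F(); y0=None
for y in np.arange(26,17,-.5):
    ctrl.move_l([*fw(0,y),.012],.02); f=F()-f0; a=tof(ctrl.observe()["position"])[0]; print(y,a.round(2),round(f,2))
    if f<-.8 and y0 is None: y0=y
    if f<-3.2 or (y0 and y0-y>=2): break
ctrl.move_l([*fw(0,28),.012],.05); ctrl.move_l([*fw(0,28),.12],.15); st()
```

```text
0.33 0.3; 0.27 0.5; 0.21 0.4; 0.15 5.1; 0.09 7.9; 0.03 10.3; -0.03 12.8; -0.09 15.1; -0.15 3.2; -0.21 7.7; -0.27 9.5; -0.33 12.8; -0.39 15.5; firm
-0.33 10.4; -0.27 8.7; -0.21 4.7; -0.15 2.9; -0.09 0.8; -0.03 0.1; 0.03 -0.2; 0.09 -0.5; 0.15 -0.5; 0.21 -0.9; 
relaxed 118.22 [ 0.587  -0.2406  0.048 ] F [-0.97  0.15  0.04] open 0.026 ff 0.0
26.0 [-2.000e-02  2.598e+01] -0.13
25.5 [1.000e-02 2.554e+01] 0.38
25.0 [ 0.04 24.98] -0.09
24.5 [1.000e-02 2.453e+01] -0.17
24.0 [ 0.   23.99] 0.07
23.5 [-2.000e-02  2.348e+01] 0.01
23.0 [-1.000e-02  2.297e+01] 0.09
22.5 [ 0.04 22.5 ] 0.13
22.0 [ 0.03 21.97] -0.08
21.5 [1.000e-02 2.158e+01] -0.44
21.0 [-2.000e-02  2.148e+01] -2.91
20.5 [ 0.   21.41] -5.57
 128.92 [0.5532 0.0773 0.1192] F [ 0.11  0.43 -0.79] open 0.0002 ff 0.0
```

Blank B holds rigid at 5.6 N. I'll run the same quick nudge on blank A, check the lever once more, then hand in.

Run:
```python
from dr import *
ctrl.move_ptp([*fw(0,90),.10],down(th)); ctrl.move_l([*fw(0,88),.012],.1,force_limit=8); ctrl.move_l([*fw(0,83),.012],.05,force_limit=6); ctrl.dwell(.4)
d=np.array([np.sin(th),-np.cos(th)])
F=lambda: np.mean([(ctrl.dwell(.02),ctrl.observe()["ft_force"][:2]@d)[1] for _ in range(6)])
f0=F()
for y in np.arange(82.5,79,-.5):
    ctrl.move_l([*fw(0,y),.012],.02); f=F()-f0; print(y,tof(ctrl.observe()["position"])[0].round(2),round(f,2))
    if f<-3: break
ctrl.move_l([*fw(0,87),.012],.05); ctrl.move_l([*fw(0,87),.16],.15)
ctrl.move_ptp([*hl(.2,60,0),.16],down(th+.2+np.pi/2)); knob(.2,"k10"); c=ctrl.get_calibration("wrist")
q=fw(-70,10); ctrl.move_ptp([*q,.16],down(th)); ctrl.dwell(.4); c,im=snap("f10","wrist"); st()
for ce,s_,b in blobs(copper(im),150):
    W=tof(cast(c,cv2.findContours(b.astype(np.uint8),0,1)[0][0].reshape(-1,2),.027)); print(ce.round(0),cv2.minAreaRect(W.astype(np.float32)))
```

```text
82.5 [2.00e-02 8.25e+01] -0.07
82.0 [-1.0e-02  8.2e+01] 0.06
81.5 [1.000e-02 8.159e+01] -0.65
81.0 [-1.000e-02  8.149e+01] -2.6
80.5 [1.000e-02 8.143e+01] -5.23
knob [304. 171.] [295 162  20  20 308] [array([30.4]), array([-15.3])]
 138.89 [0.4857 0.0531 0.16  ] F [-0.32 -0.05 -0.48] open -0.0001 ff 0.0
[274. 121.] ((0.14194869995117188, 59.45745849609375), (29.360164642333984, 41.50542068481445), 89.98641967773438)
[331. 121.] ((0.09153175354003906, -0.1397237777709961), (28.12419319152832, 41.507659912109375), 89.9235610961914)
```

Both blanks are rigid, square and in place, and the lever is on tighten. Handing in.

```bash
python3 -c "
from plant import ctrl
print(ctrl.job_done())"
```

```text
the job is handed in; nothing more can be done
None
```

The job is handed in: both copper blanks on the bench are clamped in bays 0 and 1, each held against a sideways nudge of over 5 N, the pawl lever is on tighten, and I saw no third blank; no verdict was returned.

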